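# Pack the re-heeling caddy

### The job

Pack the wooden caddy for a re-heeling job: lay the pointed awl in the long dish, the D-shaped heel block in the square dish and the large round tin in the round dish, each resting flat inside its dish. Set them down, do not drop them, and leave the scraper, the rectangular block and the small tin where they lie on the cutting board.

Things in the scene. Friction and masses are not known exactly. Their poses are not given: they have to be found in the camera images.
- awl: Awl (to pack; mm): pale flat-sided wooden haft 66 long, 26 wide, 24 high, brass ferrule 16 across and 10 long, then a round steel spike 34 long, 7 thick, pointed. Lies flat, 110 mm long in all. Origin: underside, middle of the whole length; x along it to the steel end, z up. Haft from x = -55 to 11, balance near x = -22.
- heel: Heel block (to pack): D-shaped from above, brown with black rubber top, 56 mm long (x), 52 wide (y), 28 high. Straight parallel sides from x = -28 (flat end) to x = 2; other end a half circle of radius 26. Origin: underside, middle of length and width, z up.
- tin: Large round tin (to pack): plain metal, closed, 56 mm diameter, 30 high, upright. Origin: centre of its underside, z up.
- scraper: Scraper, look-alike of the awl (leave; mm): pale flat-sided wooden haft 66 long, 26 wide, 24 high, brass ferrule 16 across and 10 long, then a flat steel blade 34 long, 22 wide. Lies flat, 110 mm long in all. Origin: underside, middle of the whole length; x along it to the steel end, z up. Haft from x = -55 to 11, balance near x = -22.
- oblong: Rectangular block, look-alike of the heel block (leave): square corners at both ends, 56 (x) by 52 (y) mm, 28 high, brown with black top. Origin: centre of its underside, z up.
- small_tin: Small round tin, look-alike of the large one (leave): plain metal, 40 mm diameter, 30 high. Origin: centre of its underside, z up.
- long_dish: Long dish, place of the awl: inside 58 (x) by 136 (y) mm; the awl lies along y, either way round. Grey steel, fixed in the caddy; floor 4 thick, rim 14 above the dish's underside, walls 4 thick. Origin: centre of its underside, 6 mm above the bench; z up.
- square_dish: Square dish, place of the heel block (any way round): inside 78 by 78 mm. Grey steel, fixed in the caddy; floor 4 thick, rim 14 above the dish's underside, walls 4 thick. Origin: centre of its underside, 6 mm above the bench; z up.
- round_dish: Round dish, place of the large tin: inside diameter 80 mm. Grey steel, fixed in the caddy; floor 4 thick, rim 14 above the dish's underside, walls 4 thick. Origin: centre of its underside, 6 mm above the bench; z up.
- caddy: Wooden caddy fixed left or right on the bench, 315 (x) by 186 (y) mm, walls 6 thick, 22 high, inner floor 6 above the bench. The three dishes stand in it in a row along x, 95 apart, in any order. The six loose things lie on a fixed green cutting board 6 mm thick on the other side. Origin: centre of its underside, z up.
Things that resemble listed ones, but are neither listed nor needed, are in the scene too. What is shaped like the heel but purple is not meant. What is shaped like the tin but blue is not meant.

How it is judged:
By the outcome, as a careful person would: the job done as asked, in the order asked, and still so for the second after the job is handed in, with the robot touching nothing.
It also fails if it takes over 77 s, if anything falls off the work surface, if the arm or the gripper's body presses on something with over 40 N, if the wrist force passes 120 N, or if a joint passes its speed limit or range.

### The arm

A 6-joint arm with a two-finger parallel gripper is mounted at the origin on the work surface. World frame = base frame: x ahead of the robot, y to its left, z up, the work surface at z = 0. Lengths are in m, angles in rad, forces in N, time in s.
With the tool pointing down it reaches from about 0.3 to 0.825 m from the base axis. Payload 5.4 kg.
Tool frame: the origin (TCP) lies at the very end of the fingers, on their centre line; the grasp point (between the pads) lies 19 mm behind it; z points along the fingers, y is the line along which they close (so a half turn about z gives the same grasp; the last joint's range is limited). The gripper opens to 92 mm and grips with 3 to 60 N. Pads are 20 mm wide; open, the fingers measure 128 mm over their backs; the gripper's body (75 mm by 189 mm) begins 69 mm behind the grasp point.
Start: joints at [-1.384, 0.158, 1.597, -0, 1.386, -0.21], TCP at [0.222, -0.53, 0.188] pointing down, gripper open.
Joint ranges: [-2.91, 2.91], [-0.94, 2.29], [0.18, 2.7], [-1.29, 4.43], [0.17, 2.64], [-3, 3]. Speed limits (rad/s): [2.57, 2.57, 3.14, 3.14, 3.14, 3.14].

### API

Orientations are given as a rotation vector (axis times angle).
In Python, from workcell import bot gives the robot as it stands. Calls block until the motion is done:
- bot.goto(position, orientation): joint-space move of the TCP to a pose.
- bot.line_to(position, rot=None, max_speed=0.15): straight line of the TCP; rot=None keeps the orientation; max_speed is the mean speed in m/s.
- bot.set_joints(angles): joint-space move.
- bot.set_gripper(opening, newtons=None): opening from 0.0 (shut) to 1.0 (fully open); newtons is the grip in N (None keeps the last); returns when the fingers have stopped.
- bot.hold(seconds).
- bot.inverse_kinematics(position, orientation): joint angles nearest the present ones, or None.
- bot.read_camera(name): name is "scene" or "top"; returns a dict with "pixels" (384x512x3 uint8, blue, green, red), "fx", "fy", "cx", "cy" (pixels), "R" (3x3) and "t" (3): a world point X has camera coordinates R X + t. Camera axes: x right, y down, z forward; pixel columns grow to the right and rows downward; lengths in m; the calibration is good to about 2 mm. A picture is of the moment at which its call begins. There is no depth.
A pose or a line that the arm cannot do raises bot.MotionError and nothing moves.
- bot.job_done(): hands the job in; it is judged then, once.
Readings, each from a call of its own:
- bot.current_clock(): time.
- bot.current_joints(): joint angles.
- bot.current_joint_vel(): joint speeds.
- bot.current_effort(): joint torques, N m.
- bot.current_ee_pos(): TCP position.
- bot.current_tool_rot(): TCP orientation.
- bot.current_contact_force(): force on the tool from outside, world axes, zero at the start.
- bot.current_ft_torque(): the same for the moment, N m.
- bot.current_opening(): opening from 0.0 (shut) to 1.0 (fully open).
- bot.current_grip_force(): force on a finger pad.
Only numpy, scipy, OpenCV 4.12 (cv2) and the standard library are available. Lean on these libraries where they do the work, as an engineer would, in place of code of your own. Each camera call takes 0.05 s, during which the arm holds its last target. There are 200 camera calls.

## Working session

There is one attempt and no reset: what is moved stays moved. The work goes in short steps, each a Python script; the robot and the scene stay as the last script left them, time stands still between calls to the robot, and variables do not carry over. Pictures are saved under pics/ and viewed, at most 14 in all, crops included, and the job is handed in when it is done.

```bash
ls; mkdir -p pics; python3 - <<'E'
from workcell import bot
import cv2, numpy as np
for n in ("scene","top"):
    c=bot.read_camera(n); cv2.imwrite(f"pics/{n}0.png",c["pixels"])
    R,t=np.array(c["R"]),np.array(c["t"])
    print(n,c["fx"],c["fy"],c["cx"],c["cy"],(-R.T@t).round(3),R.round(3).tolist())
print(bot.current_clock(),bot.current_tool_rot())
E
```

```text
pics
scene 452.5721389143209 452.5721389143209 253.8677285868024 187.80987039577832 [ 1.227 -0.553  0.983] [[0.528, 0.849, 0.019], [0.615, -0.367, -0.698], [-0.586, 0.38, -0.716]]
top 487.0703899805836 487.0703899805836 259.8573887334015 194.8137125655974 [ 0.392 -0.072  1.431] [[-0.01, -1.0, -0.012], [-0.999, 0.011, -0.048], [0.048, 0.011, -0.999]]
0.1 [-3.07830776e+00 -6.18843729e-01 -3.29014099e-05]
```

View pics/scene0.png

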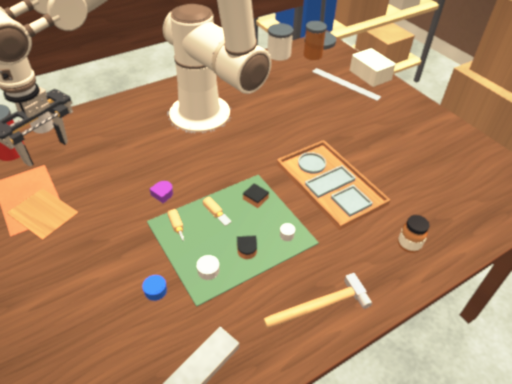

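View pics/top0.png

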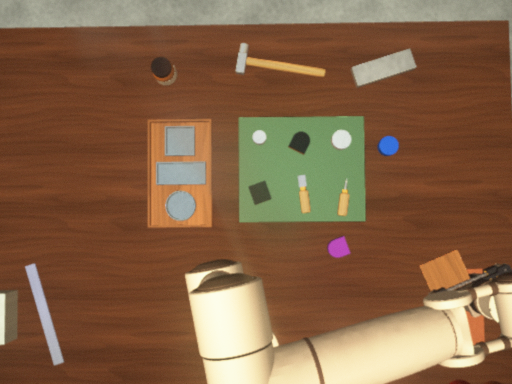

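Top view: the awl candidates are the awl (345,197, thin spike) and the scraper (304,195, broad blade). The heel candidates are the D block (300,142), the oblong (260,192, square) and the purple one (340,247). The tin candidates are the large one (341,139), the small one (259,137) and the blue one (389,146). The dishes are square (180,141), long (181,174) and round (181,206). I choose the awl at (345,197), the heel at (300,142) and the tin at (341,139), and check them in one crop.

```bash
cat > h.py <<'E'
from workcell import bot
import cv2, numpy as np
def ray(c,uv):
    R,t=np.array(c["R"]),np.array(c["t"])
    d=R.T@np.array([(uv[0]-c["cx"])/c["fx"],(uv[1]-c["cy"])/c["fy"],1.0]); return -R.T@t,d/np.linalg.norm(d)
def plane(c,uv,z):
    o,d=ray(c,uv); return (o+d*(z-o[2])/d[2])
def tri(c1,u1,c2,u2):
    (o1,d1),(o2,d2)=ray(c1,u1),ray(c2,u2)
    s=np.linalg.lstsq(np.c_[d1,-d2],o2-o1,rcond=None)[0]
    a,b=o1+d1*s[0],o2+d2*s[1]; return (a+b)/2,np.linalg.norm(a-b)
def proj(c,X):
    p=np.array(c["R"])@np.array(X)+np.array(c["t"]); return np.array([c["fx"]*p[0]/p[2]+c["cx"],c["fy"]*p[1]/p[2]+c["cy"]])
def mask(c,kind):
    p=c["pixels"]; h,s,v=[x.astype(int) for x in cv2.split(cv2.cvtColor(p,cv2.COLOR_BGR2HSV))]
    m={"black":(v<75)&(s<140),"white":(s<45)&(v>150),"wood":(h>10)&(h<28)&(s>90)&(v>190),
       "green":(h>45)&(h<80)&(s>60),"steel":(s<75)&(v>120)}[kind]
    return m.astype(np.uint8)*255
def blobs(c,kind,roi,amin=25):
    x0,y0,x1,y1=roi; m=mask(c,kind); k=np.zeros_like(m); k[y0:y1,x0:x1]=m[y0:y1,x0:x1]
    n,l,st,ce=cv2.connectedComponentsWithStats(k)
    return [(ce[i].round(1).tolist(),int(st[i,4]),st[i,:4].tolist()) for i in range(1,n) if st[i,4]>=amin]
E
python3 - <<'E'
from h import *
T,S=bot.read_camera("top"),bot.read_camera("scene")
a=cv2.resize(T["pixels"][112:226,235:370],None,fx=3.7,fy=3.7,interpolation=cv2.INTER_CUBIC)
b=cv2.resize(S["pixels"][180:295,150:320],None,fx=3.,fy=3.,interpolation=cv2.INTER_CUBIC)[:, :300*1]
cv2.imwrite("pics/crop1.png",cv2.resize(T["pixels"][112:226,235:370],None,fx=5,fy=5,interpolation=cv2.INTER_CUBIC))
for k in("black","white","wood"):
    print(k,"T",blobs(T,k,(238,116,366,223)))
    print(k,"S",blobs(S,k,(150,180,318,296)))
print("dish T",blobs(T,"steel",(147,118,213,229),60)); print("dish S",blobs(S,"steel",(278,140,388,222),40))
E
```

```text
black T [([299.9, 141.7], 284, [290, 132, 20, 21])]
black S [([255.7, 193.4], 212, [244, 186, 24, 16]), ([246.7, 244.9], 242, [239, 237, 17, 17])]
white T [([258.9, 136.6], 162, [252, 130, 15, 14]), ([341.2, 138.9], 305, [332, 130, 20, 19]), ([301.7, 180.3], 92, [298, 175, 9, 12])]
white S [([312.9, 185.6], 119, [306, 180, 12, 16]), ([224.4, 219.4], 85, [218, 214, 13, 12]), ([287.3, 228.7], 159, [280, 223, 16, 13]), ([207.4, 264.2], 357, [196, 255, 23, 19])]
wood T [([304.1, 199.8], 195, [299, 187, 11, 26]), ([343.1, 202.4], 199, [338, 189, 11, 26])]
wood S [([307.1, 188.5], 92, [297, 180, 21, 22]), ([212.1, 207.3], 152, [203, 197, 20, 20]), ([174.8, 220.2], 165, [167, 208, 16, 25])]
dish T [([179.5, 140.5], 897, [165, 126, 30, 30]), ([180.3, 172.8], 1131, [156, 162, 50, 23]), ([180.0, 205.2], 712, [165, 191, 31, 30])]
dish S [([311.5, 162.3], 444, [298, 153, 28, 20]), ([329.6, 180.7], 807, [306, 166, 49, 31]), ([351.3, 199.8], 714, [332, 185, 40, 31])]
```

View pics/crop1.png

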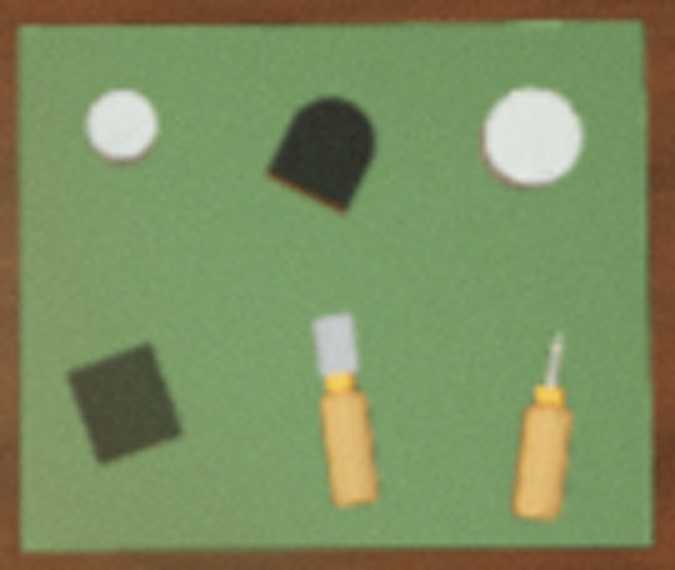

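Crop confirms it: D-shaped block at crop (325,150), large tin at (532,137), and pointed awl with a thin spike at (545,425). Next I triangulate.

```bash
cat > meas.py <<'E'
from h import *
def big(c,kind,roi,hull=True):
    x0,y0,x1,y1=roi; m=mask(c,kind); k=np.zeros_like(m); k[y0:y1,x0:x1]=m[y0:y1,x0:x1]
    cs=cv2.findContours(k,cv2.RETR_EXTERNAL,cv2.CHAIN_APPROX_NONE)[0]
    q=max(cs,key=cv2.contourArea); f=np.zeros_like(m); cv2.drawContours(f,[cv2.convexHull(q) if hull else q],-1,255,-1); return f,q
def cen(f): M=cv2.moments(f,True); return np.array([M["m10"],M["m01"]])/M["m00"]
E
python3 - <<'E'
from meas import *
T,S=bot.read_camera("top"),bot.read_camera("scene")
rois={"heel":("black",(285,128,315,158),(232,230,262,268)),"tin":("white",(328,126,356,153),(192,250,222,280)),
"awl":("wood",(334,186,354,216),(164,205,190,240)),
"square":("steel",(160,122,198,158),(328,182,375,220)),"long":("steel",(152,159,209,188),(303,164,358,199)),"round":("steel",(162,188,198,222),(295,150,328,176))}
for n,(k,rt,rs) in rois.items():
    (ft,qt),(fs,qs)=big(T,k,rt),big(S,k,rs)
    a,b=cen(ft),cen(fs); X,e=tri(T,a,S,b); 
    print(n,a.round(1),b.round(1),"tri",X.round(4),"gap",round(e,4),"top bbox",cv2.boundingRect(qt),"S",cv2.boundingRect(qs))
    z={"heel":.034,"tin":.036,"awl":.024}.get(n,.020)
    P=np.array([plane(T,p,z)[:2] for p in np.argwhere(ft)[:,::-1]]); c=P.mean(0)
    r=cv2.minAreaRect((P*1000).astype(np.float32)); w,V=np.linalg.eigh(np.cov(P.T))
    print("   plane",c.round(4),"rect",np.round(r[0],1),np.round(r[1],1),round(r[2],1),"pca deg",round(np.degrees(np.arctan2(V[1,1],V[0,1])),1),"area mm2",round(ft.sum()/255*(1000*(1.431-z)/T["fx"])**2))
# board/caddy
f,q=big(T,"green",(230,110,372,228)); print("board c",plane(T,cen(f),.006).round(4),cv2.minAreaRect(q))
print("corner test board S->T", [ (cv2.boundingRect(q))])
fs,qs=big(S,"green",(140,170,325,305)); ap=cv2.approxPolyDP(cv2.convexHull(qs),6,True)[:,0]
at=cv2.approxPolyDP(cv2.convexHull(q),6,True)[:,0]
print([plane(S,p,.006)[:2].round(4).tolist() for p in ap]); print([plane(T,p,.006)[:2].round(4).tolist() for p in at])
E
```

```text
heel [299.8 141.7] [246.9 244.8] tri [ 0.6126 -0.1724  0.0271] gap 0.0025 top bbox (290, 132, 20, 21) S (239, 237, 17, 17)
   plane [ 0.6109 -0.173 ] rect [ 613.  -173.6] [49.  54.5] 62.8 pca deg 155.0 area mm2 2435
tin [341.1 138.9] [207.3 264.2] tri [ 0.6179 -0.2914  0.0343] gap 0.0015 top bbox (332, 130, 20, 19) S (196, 255, 23, 19)
   plane [ 0.6173 -0.2918] rect [ 617.1 -292.8] [54.7 52.1] 89.3 pca deg 121.2 area mm2 2551
awl [343.1 202.1] [175.  219.6] tri [ 0.4358 -0.2956  0.0249] gap 0.0003 top bbox (338, 189, 11, 26) S (167, 208, 16, 25)
   plane [ 0.4357 -0.2959] rect [ 437.1 -296.4] [26.  73.8] 81.9 pca deg 171.9 area mm2 1836
square [179.5 140.5] [351.4 199.6] tri [0.6226 0.179  0.0158] gap 0.0031 top bbox (165, 126, 30, 30) S (332, 185, 40, 31)
   plane [0.621 0.177] rect [621.1 177. ] [85.  85.9] 89.8 pca deg -152.6 area mm2 7528
long [180.4 172.9] [329.7 180.6] tri [0.5269 0.1761 0.0144] gap 0.001 top bbox (156, 162, 50, 23) S (306, 166, 49, 31)
   plane [0.526  0.1747] rect [525.8 174.4] [143.5  64.3] 89.4 pca deg 89.8 area mm2 9567
round [180.  205.2] [311.4 162.3] tri [0.4324 0.1774 0.0147] gap 0.0011 top bbox (165, 191, 31, 30) S (298, 153, 28, 20)
   plane [0.432 0.176] rect [431.2 176. ] [87.4 84.2] 89.4 pca deg 77.8 area mm2 6126
board c [ 0.5401 -0.1894  0.006 ] ((302.0, 168.5), (123.99998474121094, 102.99998474121094), -0.0)
corner test board S->T [(240, 117, 125, 104)]
[[0.391, 0.0039], [0.6909, 0.0002], [0.6879, -0.3597], [0.3895, -0.3585]]
[[0.6863, -0.359], [0.3835, -0.3586], [0.3983, -0.0557], [0.5278, -0.013], [0.6879, -0.0026]]
```

```bash
cat > act.py <<'E'
from meas import *
from scipy.spatial.transform import Rotation as Ro
HI=0.13; PICK=0.0175; PLACE=0.0217   # fingertips: 11.5 mm above the thing's underside, so that they clear the rims (z=0.020)
def rv(phi):                          # tool down, fingers closing along angle phi (deg)
    p=np.radians(phi); y=np.array([np.cos(p),np.sin(p),0]); z=np.array([0,0,-1.]); return Ro.from_matrix(np.c_[np.cross(y,z),y,z]).as_rotvec()
def best(xy,phis,z=HI):
    j0=np.array(bot.current_joints()); o=[(np.abs(np.array(j)-j0).max(),p) for p in phis if (j:=bot.inverse_kinematics([*xy,z],rv(p))) is not None]
    return sorted(o)
def pick(xy,phi,width,gap,N=30):
    bot.set_gripper(min(1,(width+gap)/.092)); bot.goto([*xy,HI],rv(phi)); bot.line_to([*xy,PICK],max_speed=.12)
    bot.set_gripper(max(0,(width-.02)/.092),N); print("width mm",bot.current_opening()*92,"grip",bot.current_grip_force(),bot.current_contact_force())
    bot.line_to([*xy,HI],max_speed=.1); print("lifted: width",bot.current_opening()*92,"grip",bot.current_grip_force(),"t",bot.current_clock())
def shots(tag,crop=(slice(110,232),slice(140,372)),f=3):
    T=bot.read_camera("top"); cv2.imwrite(f"pics/{tag}.png",cv2.resize(T["pixels"][crop],None,fx=f,fy=f,interpolation=cv2.INTER_CUBIC))
def place(xy,phi,width,gap=.018):
    bot.goto([*xy,HI],rv(phi)); print("before: width",bot.current_opening()*92)
    bot.line_to([*xy,.04],max_speed=.12); f0=np.array(bot.current_contact_force())
    z=.027; bot.line_to([*xy,z],max_speed=.05)
    while z>PLACE-.0012:
        z-=.0007; bot.line_to([*xy,z],max_speed=.02); d=np.array(bot.current_contact_force())-f0
        if d[2]>3: break
    print("set at z",round(z,4),"df",d.round(1),"pos",np.round(bot.current_ee_pos(),4))
    bot.set_gripper((width+gap)/.092); bot.line_to([*xy,HI],max_speed=.12); print("t",bot.current_clock())
E
python3 - <<'E'
from act import *
xy=(0.4330,-0.2955)
for pp in (82,262-360):
    print(pp,best(xy,[pp],HI),best(xy,[pp],PICK))
print(best((.526,.175),[0,180,-180]))
p=best(xy,[82,-98])[0][1]; print("phi",p,bot.current_joints())
pick(xy,p,.026,.030); shots("awl_lift"); print(np.round(bot.current_joints(),2))
for q in (0,180): print(q,best((.526,.175+(-.022)*np.sin(np.radians(q-90))),[q]))
E
```

```text
82 [(np.float64(2.050667966170883), 82)] [(np.float64(2.050667966170883), 82)]
-98 [(np.float64(1.0909246874189107), -98)] [(np.float64(1.0909246874189116), -98)]
[(np.float64(1.4873035600977225), 0)]
phi -98 [-1.38413675e+00  1.58624410e-01  1.59737743e+00  3.85067924e-06
  1.38621160e+00 -2.10113043e-01]
width mm 6.182625358697401 grip 0.0 [ 0.21003352  0.491256   -0.39846082]
lifted: width 6.042148735337916 grip 0.0 t 5.425
[-0.83  0.08  1.8   0.    1.26  0.88]
0 [(np.float64(0.9728684662921578), 0)]
180 []
```

```bash
python3 - <<'E'
from act import *
S=bot.read_camera("scene"); cv2.imwrite("pics/s1.png",cv2.resize(S["pixels"][60:260,110:330],None,fx=3,fy=3,interpolation=cv2.INTER_CUBIC)); print(bot.current_ee_pos(),bot.current_tool_rot(),bot.current_opening())
E
```

```text
[ 0.43258672 -0.29508382  0.12915039] [-3.13281701e+00  2.19182745e-01  1.82588268e-03] 0.06779359755554938
```

View pics/s1.png

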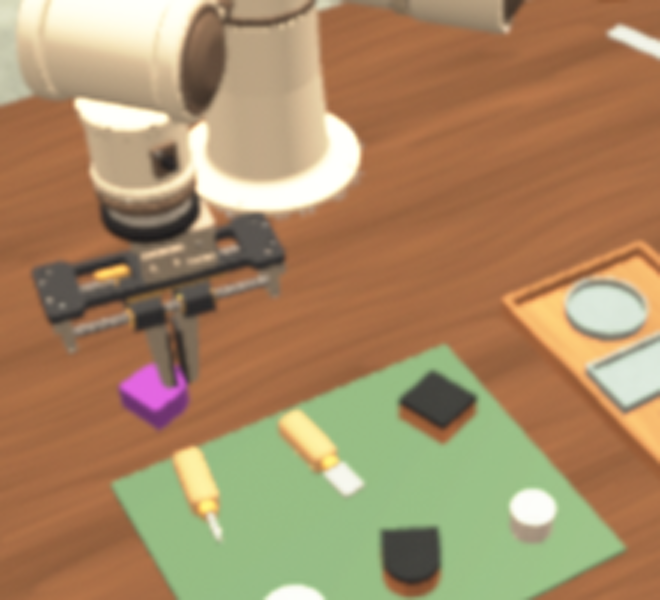

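The scene picture shows the awl still on the board at crop (197,485) and the fingers empty at crop (172,383). I check whether the awl shifted and where the TCP projects.

```bash
python3 - <<'E'
from act import *
T,S=bot.read_camera("top"),bot.read_camera("scene")
print(proj(S,bot.current_ee_pos()),proj(T,bot.current_ee_pos()))
print("S wood",blobs(S,"wood",(150,180,318,296)))
print("T wood",blobs(T,"wood",(238,116,366,223)))
X=(0.4330,-0.2955,.03); print(proj(S,X),proj(T,X), proj(S,(X[0],X[1],.006)))
E
```

```text
[170.29818184 192.70322764] [349.12582589 201.9398495 ]
S wood [([307.1, 188.5], 90, [297, 180, 21, 22]), ([212.2, 206.4], 174, [203, 197, 20, 20]), ([175.0, 219.7], 190, [167, 208, 16, 25])]
T wood [([303.9, 199.7], 178, [300, 187, 10, 26]), ([341.4, 212.4], 28, [338, 210, 8, 5])]
[174.34271855 217.7483475 ] [343.28622665 203.0071574 ] [175.2636798  223.34670413]
```

View pics/awl_lift.png

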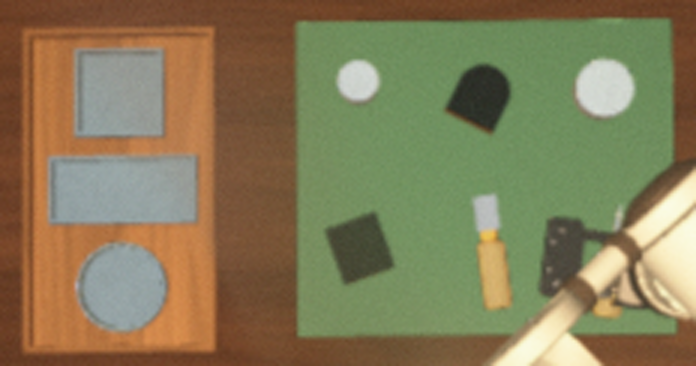

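```bash
python3 - <<'E'
from act import *
xy=(.545,-.24)
bot.set_gripper(0.02); bot.goto([*xy,.06],rv(-98)); bot.line_to([*xy,.022],max_speed=.1); f0=np.array(bot.current_contact_force())
z=.022
while z>-.016:
    z-=.001; bot.line_to([*xy,z],max_speed=.03); d=np.array(bot.current_contact_force())-f0
    if d[2]>3: break
print("touch cmd z",z,"pos",bot.current_ee_pos(),d.round(2),bot.current_clock())
S=bot.read_camera("scene"); cv2.imwrite("pics/s2.png",cv2.resize(S["pixels"][150:290,150:330],None,fx=4,fy=4,interpolation=cv2.INTER_CUBIC))
bot.line_to([*xy,.06],max_speed=.12)
E
```

```text
touch cmd z -0.01600000000000002 pos [ 0.54497036 -0.23996493 -0.01607418] [1.05 0.06 0.64] 16.5583
```

View pics/s2.png

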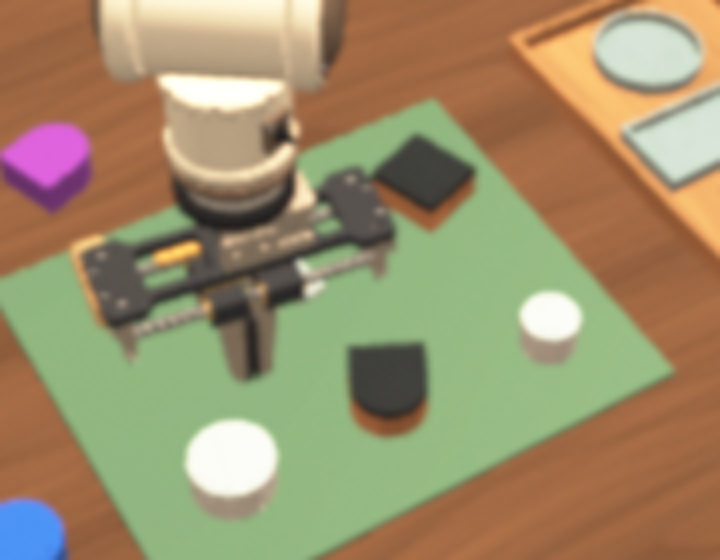

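```bash
python3 - <<'E'
from act import *
S=bot.read_camera("scene")
for z in (-.016,0,.006,.01,.015,.02): print(z,proj(S,(.545,-.24,z)).round(1))
for z in (.129,.14,.145,.15,.155,.16): print(z,proj(S,(.4326,-.2951,z)).round(1))
im=cv2.imread("pics/s2.png"); cv2.imwrite("pics/s2z.png",cv2.resize(im[280:420,160:340],None,fx=4,fy=4,interpolation=cv2.INTER_CUBIC))
E
```

```text
-0.016 [212.3 247.6]
0 [212. 244.]
0.006 [211.9 242.7]
0.01 [211.8 241.8]
0.015 [211.7 240.6]
0.02 [211.6 239.5]
0.129 [170.3 192.8]
0.14 [169.9 189.8]
0.145 [169.6 188.5]
0.15 [169.4 187.1]
0.155 [169.2 185.7]
0.16 [169.  184.4]
```

View pics/s2z.png

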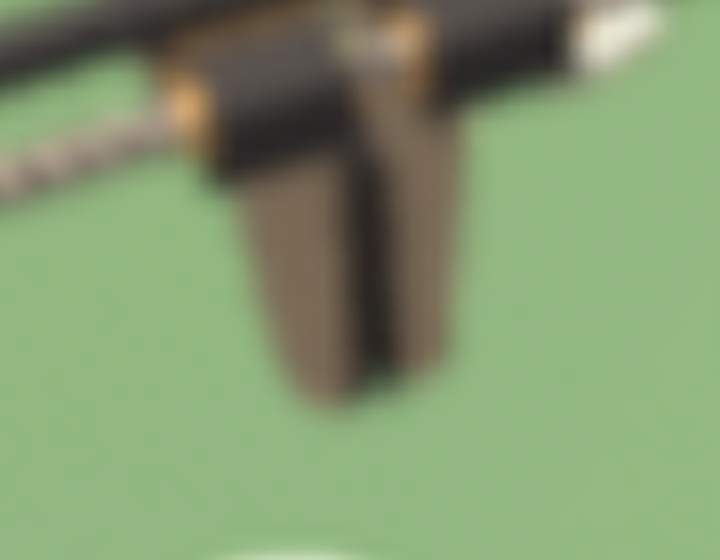

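The zoom shows the black-lined fingertips at about full-image (213,244). That puts the tips near z=0 to 0.006 while the TCP reads -0.016, so the real tips sit about 20 mm or more above the reported TCP. I finish the touch probe to get the exact offset.

```bash
python3 - <<'E'
from act import *
xy=(.545,-.24); z=-.016
bot.line_to([*xy,z],max_speed=.15); f0=np.array(bot.current_contact_force())
while z>-.032:
    z-=.0012; bot.line_to([*xy,z],max_speed=.06); d=np.array(bot.current_contact_force())-f0
    print(round(z,4),np.round(bot.current_ee_pos()[2],4),d.round(1))
    if d[2]>3: break
bot.line_to([*xy,.03],max_speed=.2); print(bot.current_clock())
E
```

```text
-0.0172 -0.0166 [-0.  -0.  -0.2]
-0.0184 -0.0184 [-0.4 -0.6  0.3]
-0.0196 -0.0197 [-0.5 -0.1 -0.1]
-0.0208 -0.0204 [-1.1  0.8  3.5]
19.5
```

Contact came at a reported z of about -0.020 on the 6 mm board, so the real fingertips are 26 mm above the reported TCP. I correct for that and redo the awl pick.

```bash
sed -i 's/^HI=.*/OFF=0.0262; HI=0.065; PICK=0.0175-OFF; PLACE=0.0215-OFF  # real fingertips are OFF above reported TCP; tips 11.5 mm above underside clear the 20 mm rims/; s/\[\*xy,.04\],max_speed=.12/[*xy,PLACE+.012],max_speed=.15/; s/z=.027; .*/z=PLACE+.002; bot.line_to([*xy,z],max_speed=.06)/; s/PLACE-.0012:/PLACE-.001:/; s/z-=.0007/z-=.001/; s/max_speed=.12/max_speed=.15/g;s/max_speed=.1)/max_speed=.13)/' act.py; cat act.py | sed -n 3,4p; python3 - <<'E'
from act import *
xy=(0.4330,-0.2955)
bot.line_to([.545,-.24,HI],max_speed=.2)
pick(xy,-98,.026,.030); S=bot.read_camera("scene"); cv2.imwrite("pics/s3.png",cv2.resize(S["pixels"][130:290,110:330],None,fx=3,fy=3,interpolation=cv2.INTER_CUBIC))
print(np.round(bot.current_joints(),2),bot.current_contact_force())
for q in (0,180,-180): print(q,best((.526,.175),[q]))
E
```

```text
OFF=0.0262; HI=0.065; PICK=0.0175-OFF; PLACE=0.0215-OFF  # real fingertips are OFF above reported TCP; tips 11.5 mm above underside clear the 20 mm rims
def rv(phi):                          # tool down, fingers closing along angle phi (deg)
width mm 25.759270289061398 grip 30.00059813261032 [-0.47659153  0.08519938  3.82711612]
lifted: width 25.743721301508277 grip 29.999586939811707 t 23.2167
[-0.83  0.16  1.85 -0.    1.13  0.88] [ 0.33168941  0.6105096  -0.59377292]
0 [(np.float64(0.9328264956657721), 0)]
180 []
-180 []
```

View pics/s3.png

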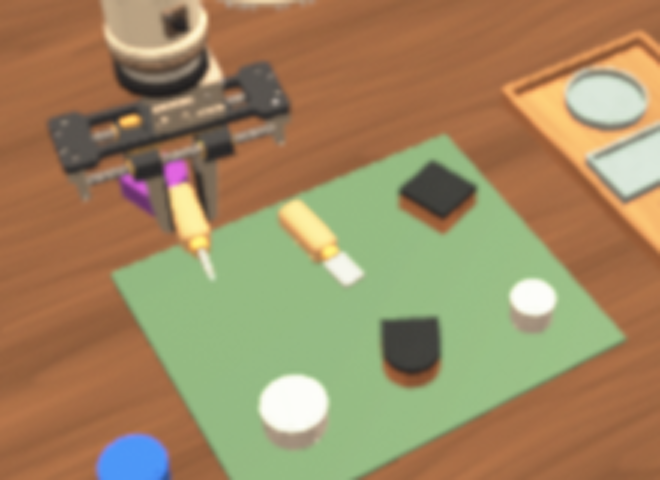

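The picture shows the awl held level between the pads, around crop (190,215). Placing it now.

```bash
python3 - <<'E'
from act import *
place((.5263,.175-.022),0,.026)
shots("after_awl")
hx=(.605,-.170)
for p in (64,-116): print(p,best(hx,[p]))
for p in (90,-90): print(p,best((.615,.178),[p]))
E
```

```text
before: width 25.97291752537687
set at z -0.0047 df [-1.2  0.2  3.2] pos [ 0.5267  0.1531 -0.0042]
t 27.3667
64 [(np.float64(1.645280363314597), 64)]
-116 [(np.float64(1.4963122902751966), -116)]
90 [(np.float64(1.5398212315281), 90)]
-90 [(np.float64(1.6017714220616937), -90)]
```

View pics/after_awl.png

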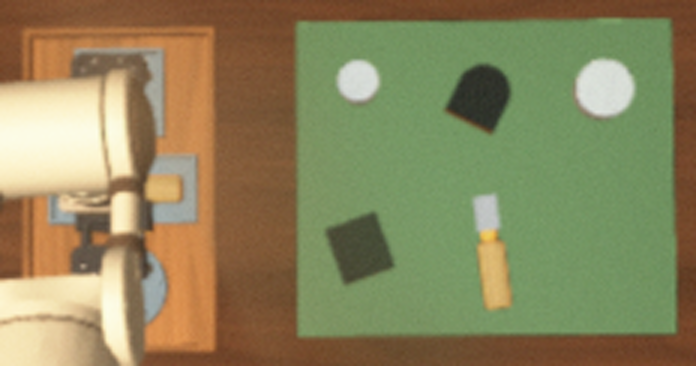

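The picture shows the awl haft lying in the long dish at crop (165,188), with the rest hidden by the arm. Next, pick the heel and look again.

```bash
python3 - <<'E'
from act import *
pick((.605,-.170),-116,.052,.022); shots("heel_lift")
S=bot.read_camera("scene"); T=cv2.imread("pics/heel_lift.png"); s=cv2.resize(S["pixels"][135:260,190:400],None,fx=2,fy=2,interpolation=cv2.INTER_CUBIC)
o=np.zeros((590,700,3),np.uint8); o[:240,:T.shape[1]//3*2]=cv2.resize(T,None,fx=2/3,fy=2/3)[:240,:T.shape[1]//3*2]; o[250:250+s.shape[0],:s.shape[1]]=s; cv2.imwrite("pics/heel_both.png",o)
E
```

```text
width mm 51.8427754750067 grip 30.00045387307182 [-1.16814147  1.53180666  4.99868597]
lifted: width 51.45267717397613 grip 29.999663340859115 t 31.1833
```

View pics/heel_both.png

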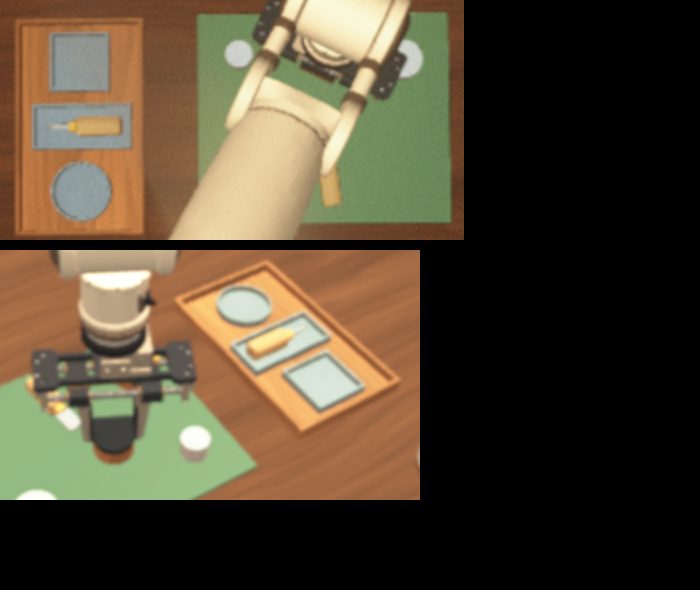

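The top view shows the awl centred in the long dish at (85,126), and the scene view shows the heel held level at (113,440). Place the heel, then pick the tin.

```bash
python3 - <<'E'
from act import *
place((.612,.178),-90,.052)
p=best((.6175,-.2917),[-90,90,-120,60])[0][1]; print(p)
pick((.6175,-.2917),p,.056,.026); shots("tin_lift")
for q in (90,-90): print(q,best((.432,.1765),[q]))
E
```

```text
before: width 51.598270038817134
set at z -0.0047 df [-2.5 -0.   4.4] pos [ 0.6122  0.178  -0.0037]
t 35.0167
-120
width mm 55.403893594229274 grip 30.000891387462616 [-0.35168191  2.07245405  3.32679842]
lifted: width 55.07096133222195 grip 29.999778270721436 t 38.9917
90 [(np.float64(2.919344830220438), 90)]
-90 [(np.float64(0.7458383531467118), -90)]
```

View pics/tin_lift.png

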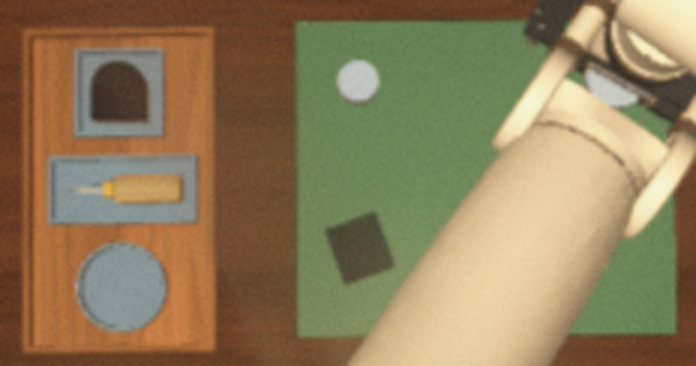

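The heel sits centred in the square dish at crop (119,91), the awl is in its dish, and the tin is gripped. Place the tin, then retreat over the bench.

```bash
python3 - <<'E'
from act import *
place((.432,.1765),-90,.056)
bot.line_to([.432,.1765,.12],max_speed=.2); bot.goto([.222,-.40,.16],rv(-120)); shots("end")
T,S=bot.read_camera("top"),bot.read_camera("scene"); t=cv2.resize(T["pixels"][110:232,140:372],None,fx=2,fy=2); s=cv2.resize(S["pixels"][135:300,145:400],None,fx=2,fy=2)
o=np.zeros((590,700,3),np.uint8); o[:244,:464]=t; o[250:580,:510]=s; cv2.imwrite("pics/end_both.png",o); print(bot.current_clock(),bot.current_contact_force())
f,_=big(T,"white",(162,188,198,222)); print(blobs(T,"white",(160,186,200,224)))
E
```

```text
before: width 55.59075084878904
set at z -0.0047 df [-4.1  0.5  7.2] pos [ 0.4323  0.1766 -0.0039]
t 43.3
46.075 [ 0.29025954  0.24978311 -0.12919132]
[([180.9, 205.2], 603, [168, 191, 27, 29])]
```

View pics/end_both.png

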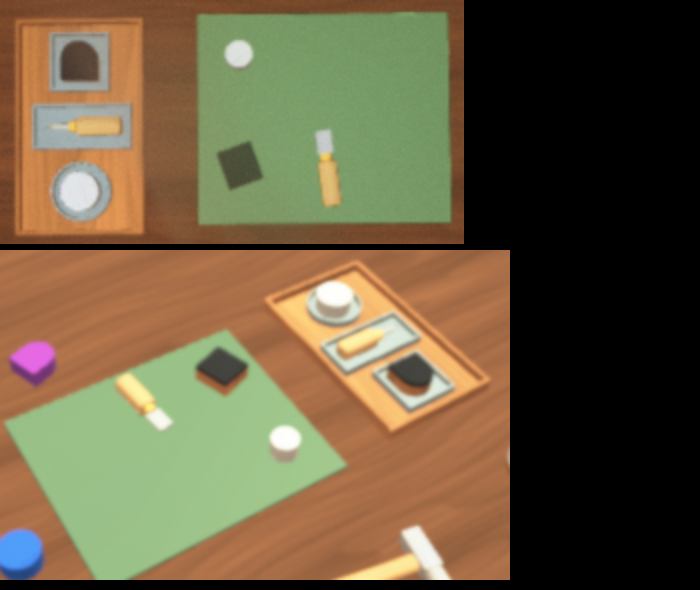

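All three lie in their dishes: tin at (80,190), awl at (85,126) and heel at (79,60) in the top view. The look-alikes haven't moved. I check heel flatness in one zoom.

```bash
python3 - <<'E'
from act import *
S=bot.read_camera("scene"); cv2.imwrite("pics/endz.png",cv2.resize(S["pixels"][143:218,280:384],None,fx=7,fy=7,interpolation=cv2.INTER_CUBIC))
E
```

```text
(no output)
```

View pics/endz.png

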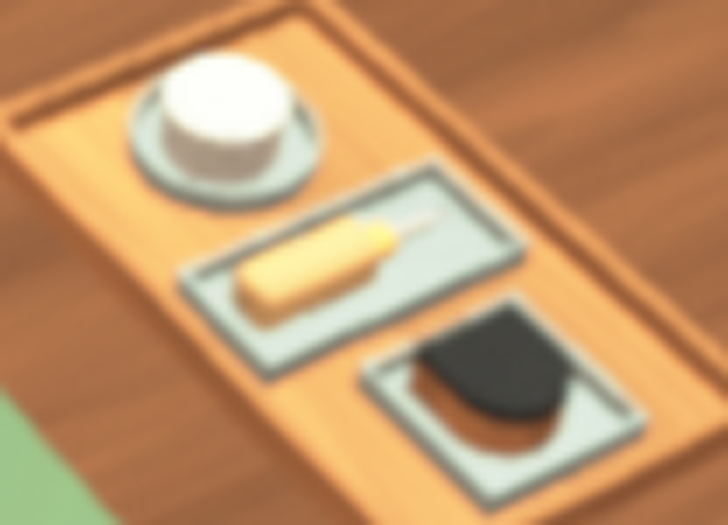

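All three sit flat: tin at (228,115), awl at (315,265), heel at (495,375). Handing in.

```bash
python3 -c "
from workcell import bot
print(bot.job_done())"
```

```text
the job is handed in; nothing more can be done
None
```

I set the awl, heel block and large tin down in that order, each flat in its own dish, left the scraper, rectangular block and small tin untouched on the board, and handed the job in at about 46 s on the robot clock; the first awl grasp closed on nothing because the real fingertips sit 26 mm above the reported TCP, which a touch probe on the board measured and I then corrected for.

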